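# Drive the seized roll pin out of a microscope boom's elbow

### The arm

A 6-joint arm with a two-finger parallel gripper is mounted at the origin on the work surface. World frame = base frame: x ahead of the robot, y to its left, z up, the work surface at z = 0. Lengths are in m, angles in rad, forces in N, time in s.
With the tool pointing down it reaches from about 0.35 to 0.975 m from the base axis. Payload 4.9 kg.
Tool frame: the origin (TCP) lies midway between the tips of the shut fingers; the grasp point (between the pads) lies 19 mm behind it (manip.pinch_z is the distance from the TCP to the grasp point, in m); z points along the fingers, y is the direction in which the jaws open and shut (so a half turn about z gives the same grasp; the last joint's range is limited). The gripper opens to 85 mm and grips with 20 to 120 N. Pads are 22 mm wide; open, the fingers measure 114 mm over their backs; the gripper's body (76 mm by 85 mm) begins 54 mm behind the grasp point. The pads swing forward as they close: fully open they stand 13 mm farther back than shut.
Start: joints at [1.129, 0.053, 1.613, -0, 1.476, -0.119], TCP at [0.198, 0.593, 0.231] pointing down, gripper open.
Joint ranges: [-3.01, 3.01], [-1.01, 2.22], [0.06, 2.58], [-1.02, 4.17], [0.09, 2.62], [-3.14, 3.14]. Speed limits (rad/s): [2.57, 2.57, 3.14, 3.14, 3.14, 3.14].

### API

Orientations are given as a unit quaternion [w, x, y, z].
In Python, from plant import manip gives the robot as it stands.
- The arm moves only by the tool drive_tool, never from a script. Its argument "commands" is text: rows parted by semicolons, each of 5 numbers parted by spaces: the finger opening in mm, from 0 to 85.4, then the shift along the tool's x, y, z in units of 30 mm (1.0 is 30 mm), then the turn about the tool's z in degrees. A call has exactly 8 rows; each row shifts and turns the commanded pose from where the row before left it, along the tool's axes as they then stand; what a row does not reach is not made up. A row lasts 1/8 s, in which the tool goes at most 62.5 mm and 10.7 degrees, less where a joint would pass 70% of its speed; a pose out of reach is approached as far as the arm can. A call is refused whole if a number of a shift passes 1 or a number of a turn 10.7, either way. A call with a gripper value outside its range is refused whole. The fingers move at their own pace and stop on an object; the grip force is fixed at half the most. Time passes only in rows, so rows that do not move let the fingers close, or fill a call up. It gives the time, the measured TCP pose, the force and the opening at its end, in the units of the state.
- manip.state(): the state, without advancing time (a new reading comes with each control period).
- manip.grab_frame(name): name is "scene" or "top"; returns the picture (420x560x3 uint8, red, green, blue); there is no depth.
- manip.camera_params(name): a dict with "fx", "fy", "cx", "cy" (pixels), "xyz" and "orientation" of the camera in the world. Camera axes: x right, y down, z forward; pixel columns grow to the right and rows downward; lengths in m; the calibration is good to about 2 mm. A picture is of the moment at which its call begins. camera_params takes no time and is no camera call.
- manip.job_done(): hands the job in, once; it reports no verdict.
The state is a dict: "time": time; "joint_pos": joint angles; "joint_vel": joint speeds; "joint_efforts": joint torques, N m; "tool_pos": TCP position; "tool_rot": TCP orientation; "contact_force": force on the tool from outside, world axes, zero at the start; "ft_torque": the same for the moment, N m; "gripper_width": opening from 0.0 (shut) to 1.0 (fully open).
Only numpy, scipy, OpenCV 4.12 (cv2) and the standard library are available. Lean on these libraries where they do the work, as an engineer would, in place of code of your own. Each camera call takes 0.05 s, during which the arm holds its last target. There are 200 camera calls.

### The job

The roll pin in the elbow of the microscope's boom has seized: take the drift punch from its rest, feel for the small knock-out hole on the closed side of the fork, and press the pin straight out of the other side with the punch so that it drops into the parts dish. The casting is soft, so find the hole with light touches and never lean hard on the metal with the punch, let alone jam it in the bore. Then draw the punch out, lay it back in the two notches of its rest, and leave everything else on the bench where it is.

Things in the scene. Friction and masses are not known exactly. Their poses are not given: they have to be found in the camera images.
- vise: small blue vise, fixed; it grips the elbow by its tube, in its own +x part (x = 45 to 155 mm, y = -70 to 80 mm, 73 mm high; screw with a crossbar at y = 120 mm, 36 mm up). Origin on the bench, about under the elbow's middle
- elbow: white microscope boom elbow in the vise, fixed: two round cheeks 38 mm wide, a dark tongue between; its tube goes to x = -128 mm. The pin's axis is parallel to its y axis, 55 mm above its origin. Closed cheek: flat metal face at y = -26 mm, in its centre the knock-out hole, 8 mm wide, 8 mm deep, no lead-in; then a 10.6 mm bore to the open face at y = +24 mm. Poses are 1 to 2 mm off
- pin: brass-coloured roll pin in the bore, 10 mm in diameter, 38 mm long; origin at its centre, y axis along it (as the elbow's y). At first its near end is 8 to 10 mm in from the hole's mouth, its far end 2 to 4 mm inside the open face. Seized: 10 to 18 N of steady push move it, until its tail is 13 to 7 mm from the open face; then it slides freely and falls once its tail is out, 40 to 43 mm from the start
- dish: steel parts dish, 90 mm (x) by 110 mm (y), walls 20 mm high and 3 mm thick, rubber inside, fixed below the open face and partly under the open cheek. Origin at the centre of its underside
- rest: the punch's rest, fixed: black base 150 by 46 mm, 8 mm thick, with two orange V notches on posts at x = -36 and +56 mm, each 8 mm long, reaching 22 mm to either side and 54 mm up. Origin on the bench; x axis along the punch, towards its tip. The punch lies in it with its origin within 3 mm of the rest's origin and its axis 40 mm up
- punch: drift punch lying level in its rest: round blue body 12 mm in diameter from x = -40 to +36 mm, then a steel shank 7 mm in diameter from x = 40 mm to the flat tip at x = +100 mm, its edge barely broken (0.5 mm). Origin on its axis at mid-body, where it is gripped (free for the fingers from x = -32 to +52 mm); x axis towards the tip. 70 to 115 g
- screwdriver: a screwdriver with a red handle, 190 mm long, lying on the bench; bystander. Origin under its middle
- hammer: a hammer 260 mm long, lying on the bench; bystander. Origin under its middle
- tumbler: a drinking glass, 74 mm wide, 110 mm high; bystander. Origin at the centre of its foot
- mouse: a black computer mouse, about 90 by 58 mm, 30 mm high; bystander. Origin under its middle
- drive: a white portable drive, 75 by 110 by 16 mm; bystander. Origin under its middle
- tape: a roll of yellow tape lying flat, 90 mm across, 24 mm high; bystander. Origin under its middle
- flask: a green bottle with a white cap, 48 mm wide, 130 mm high; bystander. Origin at the centre of its foot
Not all that is in view belongs to the job. There is more than one size of the dish; the job needs the larger.

How it is judged:
By the outcome, as a careful person would: the job done as asked, in the order asked, and still so for the second after the job is handed in, with the robot touching nothing.
It also fails if it takes over 72 s, if anything falls off the work surface, if the arm or the gripper's body presses on something with over 40 N, if the wrist force passes 120 N, or if a joint passes its speed limit or range.

## Working session

There is one attempt and no reset: what is moved stays moved. The work goes in short steps, Python scripts to look and compute and a tool call to move; the robot and the scene stay as the last step left them, time stands still between calls to the robot, and variables do not carry over. Pictures are saved under pics/ and viewed, about 8 in all and at most 12, crops included, and the job is handed in when it is done.

Besides the shell and the picture viewer there is one more tool, called after "Emit:" as name(argument=value, ...), one argument or row to a line, values as JSON. drive_tool: Moves the arm, as the interface text tells. Its arguments: {"type":"object","properties":{"commands":{"type":"string"}},"required":["commands"]}

```bash
mkdir -p pics; ls; python3 - <<'E'
from plant import manip
import cv2
s=manip.state();print(s)
for n in("scene","top"):
    print(n,manip.camera_params(n))
    cv2.imwrite(f"pics/{n}0.png",cv2.cvtColor(manip.grab_frame(n),cv2.COLOR_RGB2BGR))
E
```

```text
pics
{'time': 0.0, 'joint_pos': array([ 1.12900501e+00,  5.33570071e-02,  1.61431814e+00, -2.23127334e-05,
        1.47600204e+00, -1.19002681e-01]), 'joint_vel': array([ 0.00059372, -0.00066458,  0.00107131, -0.00044089,  0.00027522,
       -0.00045184]), 'joint_efforts': array([-8.65181737e-04, -3.93684196e+01, -3.70174563e+01, -2.20606521e-04,
        6.90620931e-03, -1.85398108e-06]), 'tool_pos': array([0.19799155, 0.5921413 , 0.23004851]), 'tool_rot': array([-2.77761403e-04,  1.60693420e-01,  9.87003819e-01, -1.00463118e-03]), 'contact_force': array([-0.34313034,  0.11216693, -0.40471648]), 'ft_torque': array([ 0.03311495, -0.02632339, -0.02084213]), 'gripper_width': 1.0034992651512586}
scene {'fx': 546.0225231810016, 'fy': 546.0225231810016, 'cx': 276.16165209076564, 'cy': 209.35657722231173, 'xyz': array([ 1.23207173, -0.80793845,  0.72290158]), 'orientation': array([-0.464781  ,  0.82296387,  0.28861736, -0.15300039])}
top {'fx': 416.7862504930648, 'fy': 416.7862504930648, 'cx': 277.6618129121372, 'cy': 202.7386842442786, 'xyz': array([0.38228802, 0.01750659, 1.02266191]), 'orientation': array([-0.07660051,  0.70797568, -0.69827775,  0.07287649])}
```

View pics/scene0.png

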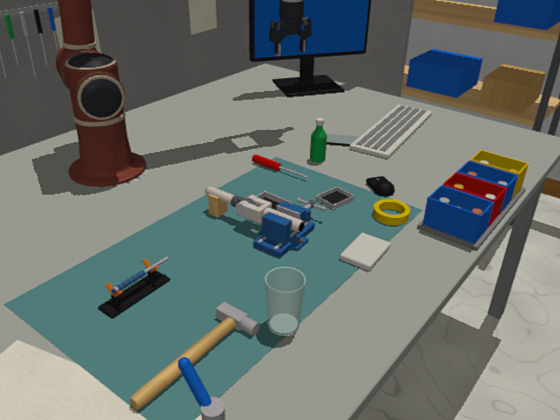

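View pics/top0.png

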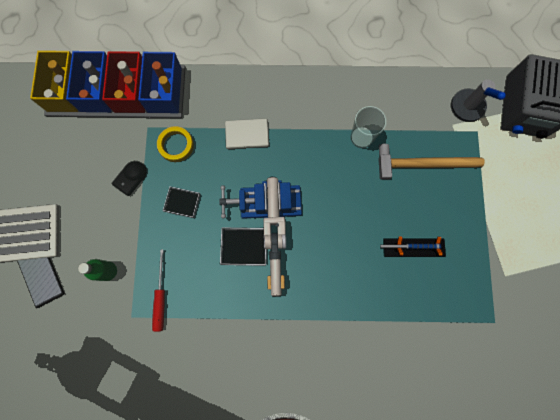

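Top view: the elbow is at about (275,233), the vise above it, the rest with the punch at (414,247) with its tip to the left (+y). The two dishes are at (243,246) (larger, beside the elbow) and (182,202) (smaller, a decoy). I'll confirm these in an enlarged crop.

```bash
cat > h.py <<'E'
import numpy as np,cv2
from scipy.spatial.transform import Rotation as R
from plant import manip
def cam(n):
    c=manip.camera_params(n);q=c["orientation"];return c,R.from_quat([*q[1:],q[0]]).as_matrix()
def ray(n,u,v,z):
    c,M=cam(n);d=M@[(u-c["cx"])/c["fx"],(v-c["cy"])/c["fy"],1];return c["xyz"]+d*(z-c["xyz"][2])/d[2]
def proj(n,p):
    c,M=cam(n);q=M.T@(np.array(p)-c["xyz"]);return np.array([c["fx"]*q[0]/q[2]+c["cx"],c["fy"]*q[1]/q[2]+c["cy"]])
def crop(n,u0,v0,u1,v1,k,img=None):
    im=manip.grab_frame(n) if img is None else img
    return cv2.resize(cv2.cvtColor(im,cv2.COLOR_RGB2BGR)[v0:v1,u0:u1],None,fx=k,fy=k,interpolation=cv2.INTER_CUBIC)
E
python3 - <<'E'
from h import *
im=manip.grab_frame("top")
a=crop("top",150,165,310,305,5,im)[:,:,:] # 800x700
a=crop("top",215,180,315,300,5,im) #500x600
b=crop("top",375,225,450,270,4,im) #300x180
s=crop("scene",95,250,175,315,3.75)
o=np.zeros((600,800,3),np.uint8);o[:,:500]=a;o[:180,500:]=b;o[200:200+s.shape[0],500:500+s.shape[1]]=s
cv2.imwrite("pics/c1.png",o)
E
```

```text
(no output)
```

View pics/c1.png

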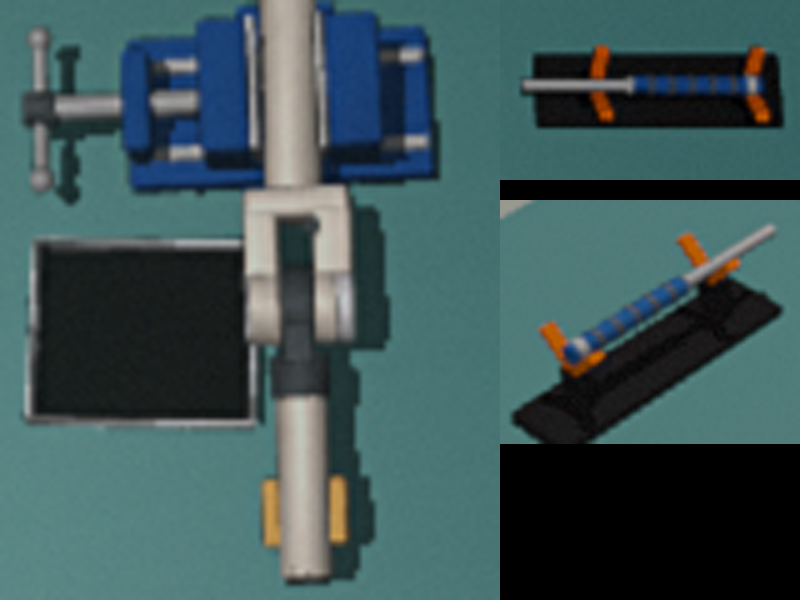

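```bash
python3 - <<'E'
from h import *
np.set_printoptions(precision=4,suppress=True)
A=lambda x,y:(215-.4+x/5,180-.4+y/5)
B=lambda x,y:(375-.4+(x-500)/4,225-.4+y/4)
for n,p,z in [("openface@cheek",A(246,309),.058),("closedface",A(354,309),.058),("cheek bottom L",A(262,342),.055),("cheek bottom R",A(336,342),.055),
 ("closed face fork top",A(352,195),.07),("open face fork top",A(246,192),.07),
 ("tube top L",A(264,100),.06),("tube top R",A(318,100),.06),("tube bot L",A(283,560),.06),("tube bot R",A(328,560),.06),
 ("dish TL",A(35,240),.02),("dish BR",A(256,425),.02),
 ("tip",B(522,86),.04),("butt",B(763,86),.04),("body start",B(632,85),.04),("notchF",B(601,84),.05),("notchR",B(760,84),.05),("base TL",B(537,54),.008),("base BR",B(783,127),.008),("base TR",B(780,55),.008),("base BL",B(538,125),.008)]:
    print(n,ray("top",*p,z)[:2])
cv2.imwrite("pics/c2.png",crop("scene",200,175,320,255,6.5))
E
```

```text
openface@cheek [0.4974 0.055 ]
closedface [0.4981 0.0048]
cheek bottom L [0.4825 0.0473]
cheek bottom R [0.483 0.013]
closed face fork top [0.5497 0.0065]
open face fork top [0.5504 0.0557]
tube top L [0.5965 0.0485]
tube top R [0.5968 0.0229]
tube bot L [0.3837 0.0358]
tube bot R [0.384  0.0154]
dish TL [0.5342 0.1598]
dish BR [0.4466 0.0505]
tip [ 0.4923 -0.2186]
butt [ 0.4942 -0.3604]
body start [ 0.4937 -0.2834]
notchF [ 0.4929 -0.2623]
notchR [ 0.4942 -0.3549]
base TL [ 0.5155 -0.2362]
base BR [ 0.4732 -0.3831]
base TR [ 0.5169 -0.3844]
base BL [ 0.4723 -0.2351]
```

View pics/c2.png

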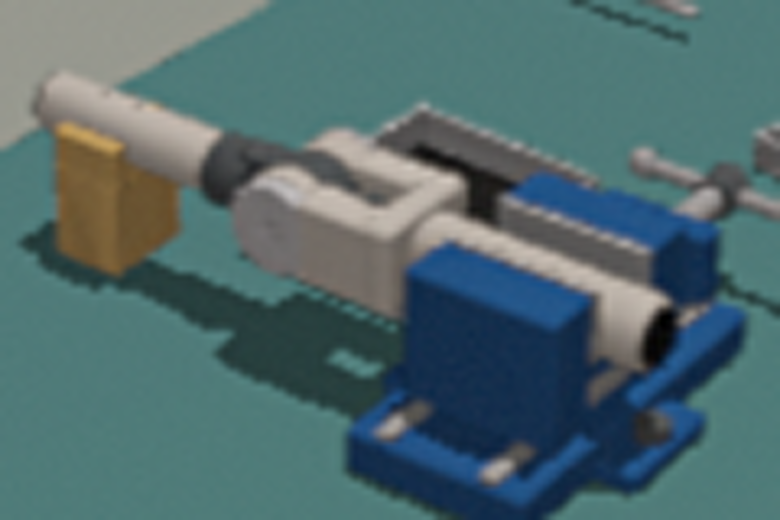

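The scene crop shows the closed cheek disc at roughly (233–305, 175–275) in the crop, with a faint mark near its centre. The larger dish is under the open face. Next I'll get the hole numerically.

```bash
python3 - <<'E'
from h import *
np.set_printoptions(precision=4,suppress=True,linewidth=200)
c=np.array([.5028,.005,.055]);print("pred hole",proj("scene",c))
for a in range(0,360,45):
    t=np.radians(a);print(a,proj("scene",c+.019*np.array([np.cos(t),.0436*np.cos(t),np.sin(t)])))
im=np.mean([manip.grab_frame("scene").astype(float) for _ in range(4)],0).mean(2)
print("cols 232..252, rows 198..220");print(np.round(im[198:220,232:253]).astype(int))
print(manip.pinch_z)
E
```

```text
pred hole [240.7599 209.7559]
0 [247.1547 212.3384]
45 [245.1964 206.6375]
90 [240.6181 202.7751]
135 [236.1701 203.043 ]
180 [234.4578 207.2108]
225 [236.4168 212.8085]
270 [240.8996 216.6293]
315 [245.3467 216.4644]
cols 232..252, rows 198..220
[[ 79  69  75  79  73  65  82  84  84  82  83  82  84  91  93  90  93 100 125 158 176]
 [ 63  66  72  76  71  57  60  68  74  77  82  82  81  81  79  80  82  82  86 100 134]
 [ 56  62  69  73  75  66  44  44  60  86 110 121 127 121  97  85  85  85  86  82  94]
 [ 53  58  63  66  68  56  43  68 106 144 173 179 183 177 152 118  90  84  84  81  79]
 [ 46  52  56  57  57  50  75 132 165 164 167 162 174 182 186 172 126  89  84  78  74]
 [ 43  46  49  53  64  81 119 158 165 171 183 177 169 170 183 180 164 137 127 114  93]
 [ 39  42  44  56  97 122 112 113 112 124 155 180 190 183 179 173 174 188 188 184 153]
 [ 49  39  38  60  95 111 109 107 105 104 113 142 178 182 177 178 183 184 184 186 186]
 [ 86  66  57  78 107 109 109 108 108 106 108 110 137 161 163 174 181 182 183 184 184]
 [110 109 103  99 109 108 109 108 108 106 109 107 110 115 121 138 155 
[... 368 characters left out ...]
07 108 108 108 109 108 109 111 111 110 108 108 109 110 109 109 108 109 109 108 109]
 [108 107 109 108 103  96 105 110 110 109 110 110 109 109 110 108 108 108 108 108 108]
 [107 107 107 108  96  77  92 104 108 108 110 110 110 110 108 107 108 108 108 109 109]
 [108 108 108 108 108 106 100  95 105 107 109 110 110 110 108 107 107 108 108 109 109]
 [109 108 108 108 108 109 108 106 106 108 108 105 105 108 110 108 107 108 107 108 109]
 [107 111 110 109 109 108 108 108 108 107 103  94  88  99 112 107 108 109 109 108 108]
 [ 79 104 105 106 110 110 108 109 108 108 109 108 108  96  82  94 104 108 110 109 108]
 [ 54  58  58  79 104 107 111 109 109 109 109 109 109 105 101  93  75  85 100 106 108]]
0.0187
```

```bash
python3 - <<'E'
from h import *
np.set_printoptions(linewidth=200)
im=manip.grab_frame("scene");print(manip.state()["time"])
b=cv2.cvtColor(im,cv2.COLOR_RGB2BGR)[195:225,225:265]
b=np.clip((b.astype(float)-60)*2.2,0,255).astype(np.uint8)
cv2.imwrite("pics/c3.png",cv2.resize(b,None,fx=18,fy=18,interpolation=cv2.INTER_NEAREST))
print(im[203:218,234:250,0])
E
```

```text
0.5
[[ 46  51  64  81 120 162 168 174 186 179 173 177 192 190 174 144]
 [ 42  56  98 124 115 115 113 126 157 182 193 187 185 181 184 197]
 [ 38  61  98 113 110 108 108 107 115 144 180 186 183 187 192 194]
 [ 47  77 110 111 112 110 110 108 108 112 139 165 170 182 189 192]
 [ 77  89 112 111 111 110 109 107 110 109 112 118 129 147 164 176]
 [ 79  93 112 110 112 110 109 107 109 110 110 112 115 116 120 134]
 [ 79  92 110 111 111 111 108 102 104 108 112 114 114 114 114 113]
 [ 78  87 104 110 112 115 115 110 108 111 111 112 114 116 116 115]
 [ 79  81  96 111 113 113 115 110 107 106 112 112 115 116 116 115]
 [ 79  79  90 110 112 111 112 111 111 110 111 114 114 116 115 115]
 [ 79  78  80  92 108 113 111 110 113 112 111 113 114 115 115 116]
 [ 81  78  69  62  87 108 111 111 113 112 113 114 113 114 115 115]
 [ 80  80  79  77  78  88 107 112 113 113 113 113 113 114 114 115]
 [ 79  80  80  78  78  81  94 105 108 110 108 112 118 115 114 113]
 [ 79  82  80  79  80  79  78  80  87  85  78  97 118 116 116 116]]
```

View pics/c3.png

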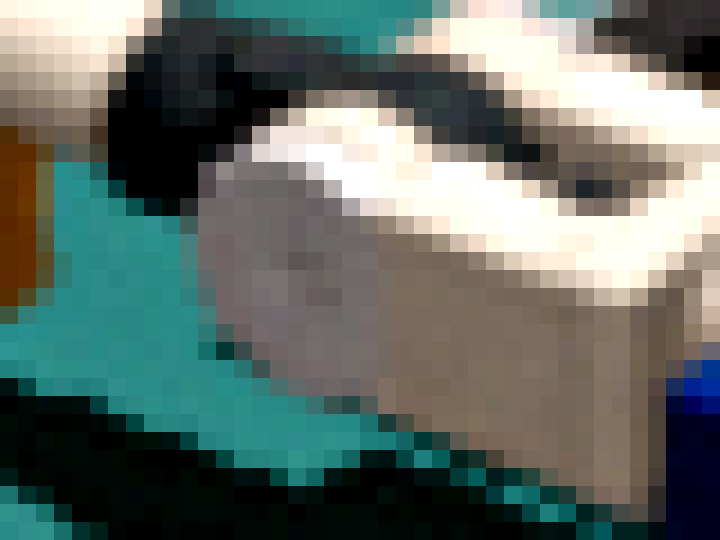

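Emit:
drive_tool(
  commands="85 -1 -0.5 0 10.1;85 -1 -0.5 0 10.1;85 -1 -0.5 0 10.1;85 -1 -0.3 0 10.1;85 -1 0 0 10.1;85 -1 0 0 10.1;85 -1 0 0 10.2;85 -1 0 0 0",
)

```text
time: 1.5
tool_pos: [0.3008, 0.3684, 0.2315]
tool_rot: [0.0, 0.703, 0.711, 0.0]
contact_force: [0.7, 0.3, 0.2]
gripper_width: 0.996
```

Emit:
drive_tool(
  commands="60 -1 0 0 0;60 -1 0 0 0;60 -1 0 0 0;60 -1 0 0 0;60 -1 0 0 0;60 -1 0 0 0;60 -1 0 0 0;60 -1 0 0 0",
)

```text
time: 2.5
tool_pos: [0.3033, 0.1285, 0.2315]
tool_rot: [0.0, 0.703, 0.712, 0.0]
contact_force: [-0.4, -0.8, 0.9]
gripper_width: 0.701
```

Emit:
drive_tool(
  commands="50 -1 0.41 0 0;50 -1 0.41 0 0;50 -1 0.41 0 0;50 -1 0.41 0 0;50 -1 0.41 0 0;50 -1 0.41 0 0;50 -1 0.41 0 0;50 -1 0.41 0 0",
)

```text
time: 3.5
tool_pos: [0.4051, -0.1105, 0.2315]
tool_rot: [0.0, 0.703, 0.711, 0.0]
contact_force: [0.4, 0.2, 0.6]
gripper_width: 0.587
```

Emit:
drive_tool(
  commands="40 -1 0.41 0.4 0;40 -1 0.41 0.6 0;40 -1 0.41 0.7 0;40 -1 0.41 0.7 0;40 -1 0.41 0.7 0;40 -1 0.41 0.6 0;40 -0.95 0.41 0.3 0;40 0 0 0 0",
)

```text
time: 4.5
tool_pos: [0.4933, -0.318, 0.1103]
tool_rot: [-0.001, 0.703, 0.711, -0.0]
contact_force: [-0.7, -0.7, 0.7]
gripper_width: 0.47
```

```bash
python3 - <<'E'
from h import *
a=crop("scene",80,190,190,320,4.5)
b=crop("top",370,215,460,275,3.2)
o=np.zeros((600,800,3),np.uint8);o[:a.shape[0],:a.shape[1]]=a;o[:b.shape[0],500:500+b.shape[1]]=b
cv2.imwrite("pics/c4.png",o);print(manip.state())
E
```

```text
{'time': 4.6, 'joint_pos': array([-6.97761471e-01,  6.51214279e-02,  1.80753952e+00,  1.94321233e-04,
        1.26950693e+00, -7.09869030e-01]), 'joint_vel': array([ 0.0107156 , -0.02367967,  0.00997898, -0.00044514, -0.00011307,
       -0.00099896]), 'joint_efforts': array([-4.74107545e-01, -3.63587630e+01, -3.44332623e+01, -2.21024064e-02,
       -2.94196943e-02, -1.69624236e-03]), 'tool_pos': array([ 0.49326837, -0.31669137,  0.11129952]), 'tool_rot': array([-2.94215885e-04,  7.02833679e-01,  7.11354151e-01,  6.90289074e-05]), 'contact_force': array([0.44540198, 1.21447348, 0.33021016]), 'ft_torque': array([ 0.01932256, -0.03883017,  0.03758623]), 'gripper_width': 0.4720805955334331}
```

View pics/c4.png

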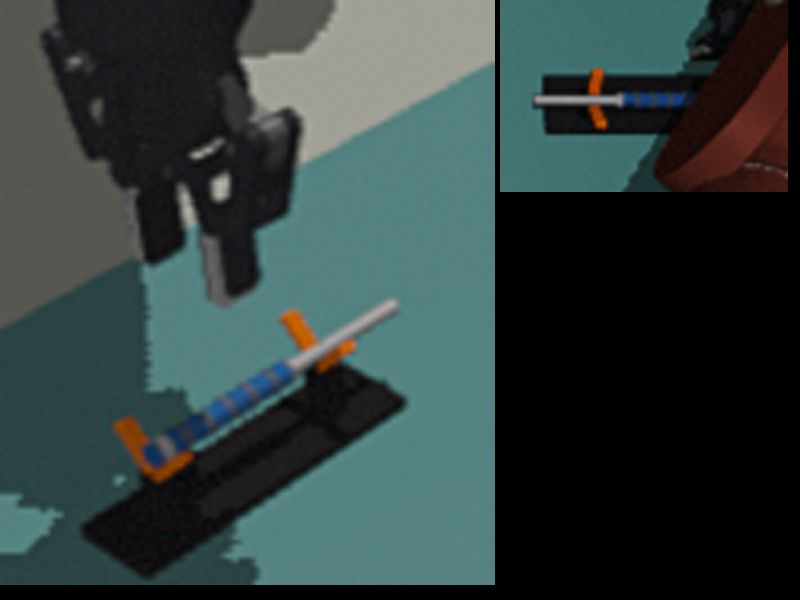

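The fingers straddle the body, 3 mm forward of mid-body. Descend and grip.

Emit:
drive_tool(
  commands="36 -0.1 0 0.5 0;36 0 0 0.6 0;36 0 0 0.6 0;36 0 0 0.6 0;36 0 0 0.5 0;36 0 0 0.22 0;30 0 0 0 0;20 0 0 0 0",
)

```text
time: 5.6
tool_pos: [0.494, -0.3203, 0.0215]
tool_rot: [0.001, 0.703, 0.711, 0.0]
contact_force: [0.1, -0.3, 0.5]
gripper_width: 0.236
```

Emit:
drive_tool(
  commands="5 0 0 0 0;0 0 0 0 0;0 0 0 0 0;0 0 0 0 0;0 0 0 0 0;0 0 0 0 0;0 0 0 0 0;0 0 0 0 0",
)

```text
time: 6.6
tool_pos: [0.4946, -0.3205, 0.0219]
tool_rot: [0.001, 0.703, 0.711, 0.0]
contact_force: [5.0, -0.8, 3.9]
gripper_width: 0.12
```

Emit:
drive_tool(
  commands="0 0 0 -0.3 0;0 0 0 -0.6 0;0 0 0 -0.6 0;0 0 0 -0.5 0;0 0 0 0 -1.6;0 0.6 0.1 0 0;0 0.9 0.1 0 0;0 0.9 0.1 0 0",
)

```text
time: 7.6
tool_pos: [0.4987, -0.2453, 0.0794]
tool_rot: [-0.001, 0.693, 0.721, -0.0]
contact_force: [-0.2, 0.4, -0.4]
gripper_width: 0.118
```

Emit:
drive_tool(
  commands="0 0.9 0.1 0 0;0 0.9 0.1 0 0;0 0.9 0.1 0.2 0;0 0.9 0.1 0.5 0;0 0.6 0.01 0.5 0;0 0.2 0 0.3 0;0 0 0 0 0;0 0 0 0 0",
)

```text
time: 8.6
tool_pos: [0.507, -0.1159, 0.0362]
tool_rot: [0.0, 0.693, 0.721, 0.0]
contact_force: [0.0, -0.3, -0.3]
gripper_width: 0.116
```

```bash
python3 - <<'E'
from h import *
a=crop("scene",200,185,260,235,10)
b=crop("top",255,215,345,265,8)
o=np.zeros((600,800,3),np.uint8);o[:a.shape[0],:a.shape[1]]=a;
cv2.imwrite("pics/c5.png",np.hstack([crop("scene",205,185,255,245,8),crop("top",262,205,312,265,8)]));s=manip.state();print(s["tool_pos"],s["tool_rot"],s["contact_force"],s["ft_torque"])
E
```

```text
[ 0.50701288 -0.11589748  0.03638382] [6.03687816e-04 6.93037431e-01 7.20901318e-01 2.10883893e-04] [-0.74844434  0.67495044 -1.24076359] [ 0.01075622 -0.00438594 -0.01076097]
```

View pics/c5.png

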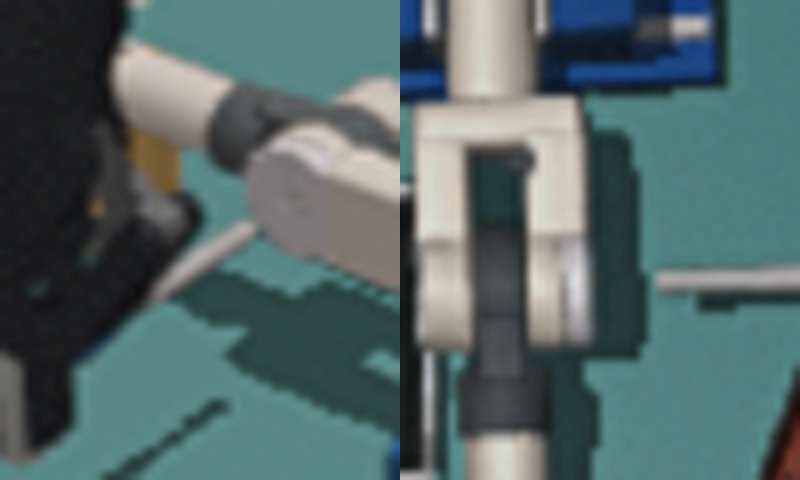

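```bash
python3 - <<'E'
from h import *
print("tip top",ray("top",293.7,239.7,.055),"cheek low",ray("top",262+165/8-.4,205+344/8-.4,.056),"face",ray("top",262+190/8-.4,205+290/8-.4,.058))
s=manip.state();q=s["tool_rot"];M=R.from_quat([*q[1:],q[0]]).as_matrix();t=s["tool_pos"]+.1005*M[:,0]-.0182*M[:,2]
print("tip model",t,proj("scene",t),proj("top",t),M[:,0])
im=manip.grab_frame("top")
print(im[234:246,288:306].mean(2).astype(int))
print(im[236:252,270:288].mean(2).astype(int))
E
```

```text
tip top [ 0.50272778 -0.01449199  0.055     ] cheek low [0.48385297 0.01202851 0.056     ] face [0.49940851 0.00497199 0.058     ]
tip model [ 0.50303227 -0.01546583  0.0545257 ] [234.99285012 213.51750131] [294.11170539 239.60073252] [-3.93975100e-02  9.99223449e-01 -5.78097822e-04]
[[ 49  49  50  52 106 116 111 110 112 110 113 110 112 110 111 111 112 110]
 [ 50  49  48  54 108 116 113 113 113 113 112 112 114 112 113 110 113 110]
 [ 49  49  47  53 109 117 114 113 111 111 113 112 113 112 111 111 110 110]
 [ 50  51  50  53 108 117 113 111 111 109 111 110 109 108 111 108 109 108]
 [ 50  52  49  54 107 113 103 104 106 107 107 108 103 105 110 111 114 112]
 [ 50  50  51  48  68 105 153 162 158 159 159 160 159 158 159 162 162 161]
 [ 49  52  49  46  50 106 148 153 150 150 150 149 147 148 147 146 145 145]
 [ 49  50  50  48  50 105 111 103 101 101  95  80  77  75  76  76  74  73]
 [ 51  51  49  48  52 107 111 107 105 104 102  56  40  43  42  45  43  42]
 [ 48  53  50  48  53 108 117 112 115 115 114  67  49  49  48  49  46  51]
 [ 51  50  51  46  53 107 117 114 113 115 115 104 100 101 103 103
[... 586 characters left out ...]
138 192 198 136  65  49]
 [159  79  63  68  68  69  64  59 165 179 179 176 135 174 183 128  64  47]
 [149  78  57  58  62  61  56  55 152 169 167 166 126 160 169 122  62  46]
 [139  72  67  76  73  71  67  53 138 157 158 156 130 152 160 124  65  49]
 [144  71  76  81  79  74  70  53 127 145 145 144 118 136 144 117  62  50]
 [127  67  75  80  78  76  71  52 103 119 119 121  94 108 113  96  60  49]
 [100  58  73  79  77  76  74  52  67  74  75  72  57  65  67  59  50  48]
 [ 77  50  73  80  78  78  75  56  48  51  52  52  50  48  48  52  51  52]
 [ 66  48  74  83  81  78  78  56  49  47  45  50  50  49  51 100 106 107]
 [ 55  49  76  83  83  80  79  58  51  47  42  51  51  49  53 112 121 118]]
```

Emit:
drive_tool(
  commands="0 0.2 0.035 -0.017 0;0 0.2 0 0 0;0 0.15 0 0 0;0 0.02 0 0 0;0 0.02 0 0 0;0 0.02 0 0 0;0 0 0 0 0;0 0 0 0 0",
)

```text
time: 9.85
tool_pos: [0.5068, -0.0969, 0.0362]
tool_rot: [0.0, 0.693, 0.721, -0.0]
contact_force: [0.4, -0.6, -0.4]
gripper_width: 0.118
```

Emit:
drive_tool(
  commands="0 0.02 0 0 0;0 0.02 0 0 0;0 0.02 0 0 0;0 0.02 0 0 0;0 0.02 0 0 0;0 0 0 0 0;0 0 0 0 0;0 0 0 0 0",
)

```text
time: 10.85
tool_pos: [0.5067, -0.0939, 0.0362]
tool_rot: [-0.0, 0.693, 0.721, -0.0]
contact_force: [-0.1, -0.6, -1.5]
gripper_width: 0.117
```

Emit:
drive_tool(
  commands="0 0.01 0 0 0;0 0.01 0 0 0;0 0.01 0 0 0;0 0.01 0 0 0;0 0.01 0 0 0;0 0 0 0 0;0 0 0 0 0;0 0 0 0 0",
)

```text
time: 11.85
tool_pos: [0.5067, -0.0923, 0.0362]
tool_rot: [-0.0, 0.693, 0.721, 0.0]
contact_force: [0.1, 0.7, -1.2]
gripper_width: 0.115
```

Emit:
drive_tool(
  commands="0 0.01 0 0 0;0 0.01 0 0 0;0 0.01 0 0 0;0 0.01 0 0 0;0 0.01 0 0 0;0 0 0 0 0;0 0 0 0 0;0 0 0 0 0",
)

```text
time: 12.85
tool_pos: [0.5066, -0.0908, 0.0362]
tool_rot: [-0.0, 0.693, 0.721, -0.0]
contact_force: [-1.0, 0.5, -0.4]
gripper_width: 0.117
```

Emit:
drive_tool(
  commands="0 0.01 0 0 0;0 0.01 0 0 0;0 0.01 0 0 0;0 0.01 0 0 0;0 0.01 0 0 0;0 0.01 0 0 0;0 0 0 0 0;0 0 0 0 0",
)

```text
time: 13.85
tool_pos: [0.5065, -0.0891, 0.0362]
tool_rot: [0.0, 0.693, 0.721, -0.0]
contact_force: [0.2, 0.4, -1.4]
gripper_width: 0.117
```

```bash
python3 - <<'E'
from h import *
im=manip.grab_frame("top")
print(im[236:245,278:300].mean(2).astype(int))
cv2.imwrite("pics/c6.png",np.hstack([crop("scene",205,185,255,245,8),crop("top",262,205,312,265,8,im)]))
E
```

```text
[[168 175 166 146 165 181 178 104  51  48  52  49  46  50 109 115 115 113
  113 114 112 112]
 [177 185 177 166 180 189 186 118  58  47  47  46  44  50 106 113 112 112
  111 110 110 111]
 [189 195 186 180 183 197 196 127  57  61  71  68  69  69 100 109 110 114
  110 111 111 112]
 [197 206 196 183 162 207 208 136  81 142 156 158 155 154 158 160 164 162
  161 161 161 160]
 [199 213 204 190 152 208 204 139  80 140 155 154 154 150 150 148 148 148
  143 143 143 149]
 [188 208 201 187 145 198 204 136  68  78  86  83  79  77  78  79  77  76
   74  72  72  76]
 [178 195 192 180 138 191 200 135  62  47  49  47  45  44  46  43  44  45
   43  43  42  49]
 [166 181 179 174 134 176 185 129  63  46  48  49  50  48  48  50  50  49
   50  47  55  96]
 [154 169 168 167 125 161 172 122  65  48  51  50  52  50  53  97 106 104
  103 104 103 115]]
```

View pics/c6.png

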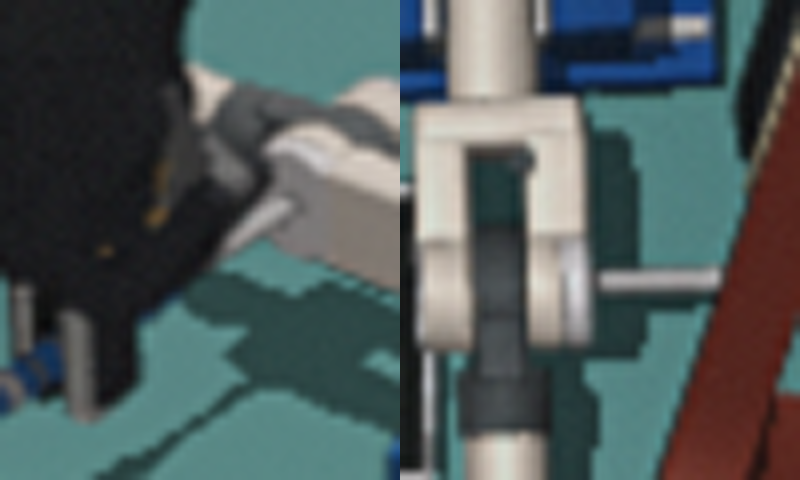

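The shank visibly ends at the face (the last pixel is in the cheek's shadow). The TCP travelled 27 mm from a 20 mm stand-off with no force, so the tip is about 6–7 mm into the hole. Next I feel for the pin.

Emit:
drive_tool(
  commands="0 0.01 0 0 0;0 0.01 0 0 0;0 0.01 0 0 0;0 0.01 0 0 0;0 0.01 0 0 0;0 0.01 0 0 0;0 0.01 0 0 0;0 0 0 0 0",
)

```text
time: 14.95
tool_pos: [0.5064, -0.0869, 0.0362]
tool_rot: [0.0, 0.693, 0.721, 0.0]
contact_force: [0.6, -0.6, -1.3]
gripper_width: 0.117
```

Emit:
drive_tool(
  commands="0 0.01 0 0 0;0 0.01 0 0 0;0 0.01 0 0 0;0 0.01 0 0 0;0 0.01 0 0 0;0 0.01 0 0 0;0 0 0 0 0;0 0 0 0 0",
)

```text
time: 15.95
tool_pos: [0.5066, -0.0864, 0.0365]
tool_rot: [0.001, 0.693, 0.721, -0.001]
contact_force: [0.2, -6.2, -1.0]
gripper_width: 0.119
```

Contact comes at 8.8 mm depth with no side force, which matches the pin. Start pressing.

Emit:
drive_tool(
  commands="0 0.015 0 0 0;0 0.015 0 0 0;0 0.015 0 0 0;0 0.015 0 0 0;0 0.015 0 0 0;0 0.015 0 0 0;0 0.01 0 0 0;0 0 0 0 0",
)

```text
time: 16.95
tool_pos: [0.5071, -0.0861, 0.0373]
tool_rot: [0.004, 0.692, 0.722, -0.002]
contact_force: [-0.4, -15.4, -0.6]
gripper_width: 0.114
```

Emit:
drive_tool(
  commands="0 0.01 0 0 0;0 0.01 0 0 0;0 0.01 0 0 0;0 0.01 0 0 0;0 0 0 0 0;0 0 0 0 0;0 0 0 0 0;0 0 0 0 0",
)

```text
time: 17.95
tool_pos: [0.5071, -0.085, 0.0373]
tool_rot: [0.004, 0.692, 0.722, -0.002]
contact_force: [-0.5, -15.6, -0.4]
gripper_width: 0.116
```

The pin moves at a steady 15.6 N. Keep pressing.

Emit:
drive_tool(
  commands="0 0.025 0 0 0;0 0.025 0 0 0;0 0.025 0 0 0;0 0.025 0 0 0;0 0.025 0 0 0;0 0.025 0 0 0;0 0.025 0 0 0;0 0.025 0 0 0",
)

```text
time: 18.95
tool_pos: [0.5068, -0.0791, 0.0372]
tool_rot: [0.004, 0.692, 0.722, -0.003]
contact_force: [-1.2, -16.9, -1.6]
gripper_width: 0.113
```

Emit:
drive_tool(
  commands="0 0.025 0 0 0;0 0.025 0 0 0;0 0.025 0 0 0;0 0.025 0 0 0;0 0.025 0 0 0;0 0.025 0 0 0;0 0.025 0 0 0;0 0.025 0 0 0",
)

```text
time: 19.95
tool_pos: [0.5065, -0.0731, 0.0372]
tool_rot: [0.004, 0.692, 0.722, -0.003]
contact_force: [-0.3, -17.0, -0.9]
gripper_width: 0.118
```

Emit:
drive_tool(
  commands="0 0.025 0 0 0;0 0.025 0 0 0;0 0.025 0 0 0;0 0.025 0 0 0;0 0.025 0 0 0;0 0.025 0 0 0;0 0.025 0 0 0;0 0.025 0 0 0",
)

```text
time: 20.95
tool_pos: [0.5062, -0.0671, 0.0371]
tool_rot: [0.004, 0.692, 0.722, -0.003]
contact_force: [-0.7, -16.9, -0.4]
gripper_width: 0.115
```

Emit:
drive_tool(
  commands="0 0.025 0 0 0;0 0.025 0 0 0;0 0.025 0 0 0;0 0.025 0 0 0;0 0.025 0 0 0;0 0.02 0 0 0;0 0.02 0 0 0;0 0.015 0 0 0",
)

```text
time: 21.95
tool_pos: [0.5058, -0.0612, 0.0369]
tool_rot: [0.003, 0.692, 0.722, -0.002]
contact_force: [-0.5, -16.5, -1.7]
gripper_width: 0.113
```

Emit:
drive_tool(
  commands="0 0.015 0 0 0;0 0.015 0 0 0;0 0.015 0 0 0;0 0.015 0 0 0;0 0.015 0 0 0;0 0.015 0 0 0;0 0.015 0 0 0;0 0.015 0 0 0",
)

```text
time: 22.95
tool_pos: [0.5053, -0.0552, 0.0365]
tool_rot: [0.001, 0.693, 0.721, -0.001]
contact_force: [0.8, -5.4, -1.1]
gripper_width: 0.111
```

Emit:
drive_tool(
  commands="0 0.02 0 0 0;0 0.02 0 0 0;0 0.02 0 0 0;0 0.02 0 0 0;0 0.02 0 0 0;0 0.02 0 0 0;0 0.02 0 0 0;0 0.02 0 0 0",
)

```text
time: 23.95
tool_pos: [0.5048, -0.049, 0.0362]
tool_rot: [-0.0, 0.693, 0.721, 0.0]
contact_force: [0.0, -0.4, -1.3]
gripper_width: 0.119
```

Emit:
drive_tool(
  commands="0 0.02 0 0 0;0 0.02 0 0 0;0 0.02 0 0 0;0 0.02 0 0 0;0 0.02 0 0 0;0 0.02 0 0 0;0 0.02 0 0 0;0 0.02 0 0 0",
)

```text
time: 24.95
tool_pos: [0.5047, -0.0443, 0.0362]
tool_rot: [0.0, 0.693, 0.721, -0.0]
contact_force: [-0.1, 0.1, -1.7]
gripper_width: 0.117
```

Emit:
drive_tool(
  commands="0 0.02 0 0 0;0 0.02 0 0 0;0 0.02 0 0 0;0 0.015 0 0 0;0 0 0 0 0;0 0 0 0 0;0 0 0 0 0;0 0 0 0 0",
)

```text
time: 25.95
tool_pos: [0.5046, -0.0421, 0.0362]
tool_rot: [-0.0, 0.693, 0.721, -0.0]
contact_force: [-0.7, 0.0, -2.1]
gripper_width: 0.117
```

```bash
python3 - <<'E'
from h import *
cv2.imwrite("pics/c7.png",np.hstack([crop("top",215,205,300,265,7),]))
E
```

```text
(no output)
```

View pics/c7.png

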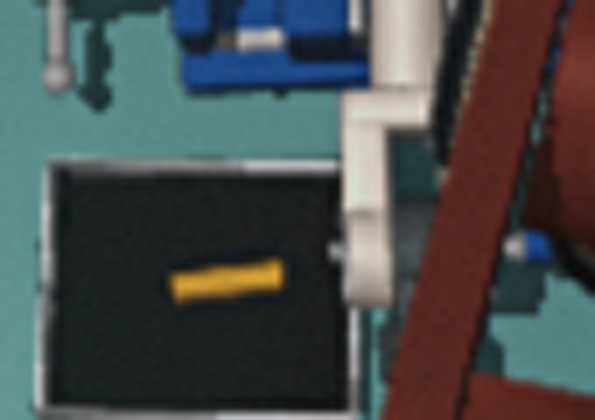

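The brass pin lies in the dish at crop (228,280), and the punch tip shows just past the open face. Draw the punch straight back.

Emit:
drive_tool(
  commands="0 -0.1 0 0 0;0 -0.2 0 0 0;0 -0.3 0 0 0;0 -0.4 0 0 0;0 -0.4 0 0 0;0 -0.4 0 0 0;0 -0.4 0 0 0;0 -0.3 0 0 0",
)

```text
time: 27.0
tool_pos: [0.5077, -0.118, 0.0362]
tool_rot: [0.0, 0.693, 0.721, -0.0]
contact_force: [0.5, -0.6, -0.2]
gripper_width: 0.111
```

Emit:
drive_tool(
  commands="0 -0.2 0 -0.3 0;0 -0.3 0 -0.5 1.6;0 -0.6 -0.1 -0.5 0;0 -0.9 -0.1 -0.3 0;0 -0.9 -0.1 0 0;0 -0.9 -0.1 0 0;0 -0.9 -0.1 0 0;0 -0.9 -0.033 0 0",
)

```text
time: 28.0
tool_pos: [0.494, -0.2873, 0.0857]
tool_rot: [0.001, 0.703, 0.711, 0.0]
contact_force: [-0.2, 0.4, -0.8]
gripper_width: 0.115
```

Emit:
drive_tool(
  commands="0 -0.8 0 0 0;0 -0.35 0 0 0;0 0 0 0 0;0 0 0 0 0;0 0 0 0 0;0 0 0 0 0;0 0 0 0 0;0 0 0 0 0",
)

```text
time: 29.0
tool_pos: [0.4946, -0.3196, 0.0842]
tool_rot: [0.0, 0.703, 0.712, -0.0]
contact_force: [0.4, -1.0, -1.3]
gripper_width: 0.111
```

```bash
python3 - <<'E'
from h import *
a=crop("scene",80,200,190,320,4.5)
b=crop("top",370,215,460,275,3.2)
o=np.zeros((600,800,3),np.uint8);o[:a.shape[0],:a.shape[1]]=a;o[:b.shape[0],500:500+b.shape[1]]=b
cv2.imwrite("pics/c8.png",o)
s=manip.state();q=s["tool_rot"];M=R.from_quat([*q[1:],q[0]]).as_matrix()
print(s["tool_pos"],s["contact_force"],s["ft_torque"])
for l in(.1,.04,-.04):
    t=s["tool_pos"]+(l+.0005)*M[:,0]-.0181*M[:,2]
    p,r=proj("scene",t),proj("top",t);print(l,t,(p-[80,200]+.4)*4.5,(r-[370,215]+.4)*3.2+[500,0])
E
```

```text
[ 0.49457274 -0.31973764  0.08424175] [ 0.4917926   0.28863587 -1.38501883] [-0.04210725 -0.03463641  0.01280347]
0.1 [ 0.49333079 -0.21924468  0.10233826] [378.18589111 149.18914186] [555.74358181  89.45688739]
0.04 [ 0.49407181 -0.27924011  0.10234034] [274.60496268 209.36047536] [642.69981372  89.57793178]
-0.04 [ 0.49505984 -0.35923401  0.10234312] [123.42523477 297.18249013] [758.71415053  89.7394255 ]
```

View pics/c8.png

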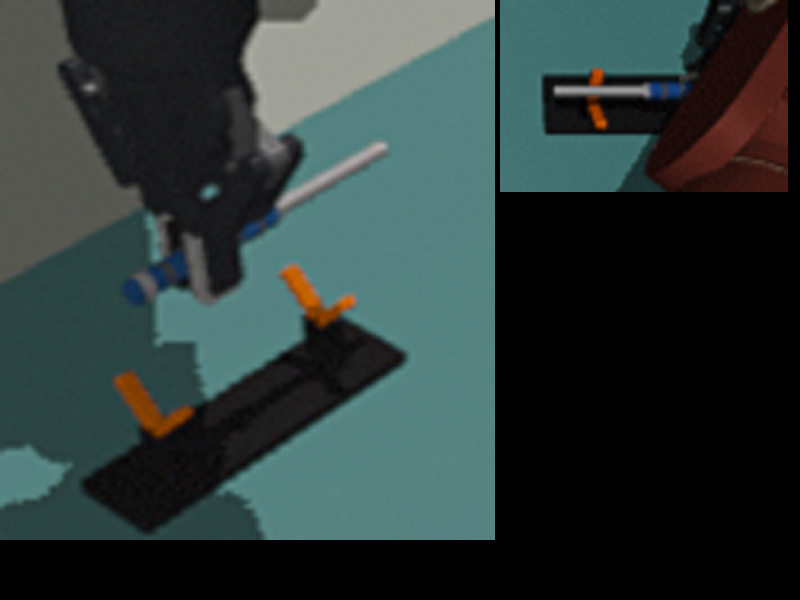

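The punch sits in the grip as predicted (tip at (383,150), predicted (378,149)). Lower it into the notches.

Emit:
drive_tool(
  commands="0 -0.03 0 0.3 0;0 0 0 0.5 0;0 0 0 0.5 0;0 0 0 0.4 0;0 0 0 0.2 0;0 0 0 0.1 0;0 0 0 0.05 0;0 0 0 0 0",
)

```text
time: 30.1
tool_pos: [0.4948, -0.3208, 0.0231]
tool_rot: [0.0, 0.703, 0.711, 0.0]
contact_force: [-0.9, 0.7, -0.4]
gripper_width: 0.119
```

Emit:
drive_tool(
  commands="0 0 0 0.015 0;0 0 0 0.015 0;0 0 0 0.01 0;0 0 0 0.01 0;0 0 0 0 0;0 0 0 0 0;0 0 0 0 0;0 0 0 0 0",
)

```text
time: 31.1
tool_pos: [0.4948, -0.3208, 0.0218]
tool_rot: [0.0, 0.703, 0.711, 0.0]
contact_force: [-1.3, 1.4, 5.3]
gripper_width: 0.119
```

Emit:
drive_tool(
  commands="14 0 0 0 0;16 0 0 0 0;18 0 0 0 0;22 0 0 0 0;28 0 0 0 0;36 0 0 0 0;40 0 0 0 0;40 0 0 0 0",
)

```text
time: 32.1
tool_pos: [0.4946, -0.3206, 0.0212]
tool_rot: [0.0, 0.703, 0.711, 0.0]
contact_force: [0.2, 0.4, -0.8]
gripper_width: 0.47
```

Emit:
drive_tool(
  commands="40 0 0 -0.2 0;40 0 0 -0.5 0;40 0 0 -0.7 0;40 0 0 -0.9 0;40 0 0 -0.9 0;40 0 0 -0.9 0;40 0 0 -0.6 0;40 0 0 -0.3 0",
)

```text
time: 33.1
tool_pos: [0.4951, -0.321, 0.1734]
tool_rot: [0.001, 0.703, 0.711, 0.0]
contact_force: [-0.9, 0.6, -0.9]
gripper_width: 0.471
```

Emit:
drive_tool(
  commands="40 -0.3 -0.3 0 0;40 -0.6 -0.6 0 0;40 -0.6 -0.6 0 0;40 -0.5 -0.4 0 0;40 -0.2 -0.2 0 0;40 0 0 0 0;40 0 0 0 0;40 0 0 0 0",
)

```text
time: 34.1
tool_pos: [0.4328, -0.387, 0.1712]
tool_rot: [0.0, 0.702, 0.712, 0.0]
contact_force: [0.0, -0.0, 0.4]
gripper_width: 0.467
```

```bash
python3 - <<'E'
from h import *
a=crop("scene",80,240,180,320,4)
b=crop("top",370,215,460,275,4)
c=crop("top",120,110,400,340,1.6)
o=np.zeros((600,800,3),np.uint8);o[:320,:400]=a;o[:240,420:780]=b[:,:360]
c=cv2.resize(c,(390,320))
o[280:600,405:795]=c; d=crop("scene",200,130,420,290,1.75);o[320:600,:385]=d
cv2.imwrite("pics/c9.png",o);s=manip.state();print(s["tool_pos"],s["contact_force"])
E
```

```text
[ 0.43263234 -0.3871732   0.17128775] [-0.67025121 -0.7876734  -0.1755453 ]
```

View pics/c9.png

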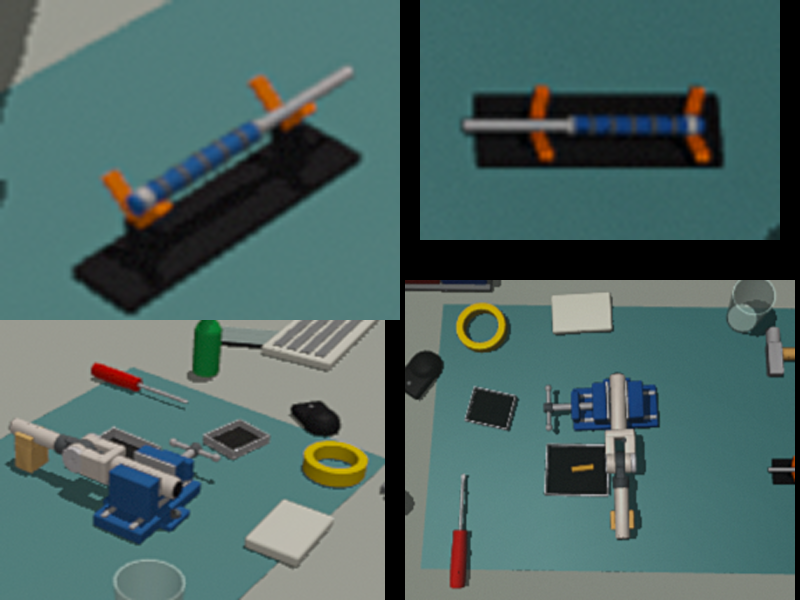

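The punch lies in both orange notches (around (630,125) in the top crop). The pin is in the larger dish, nothing else has moved, and the gripper is clear. I'm handing in.

```bash
python3 -c "
from plant import manip
manip.job_done()"
```

```text
the job is handed in; nothing more can be done
```

The job is done and handed in at about 34 s. The roll pin is out of the elbow and in the larger dish, and the punch is back in both notches of its rest.

- **Finding the hole:** the punch went in on the first approach, with no touch felt on the casting. It met the pin about 8.8 mm in.
- **Pressing:** the pin moved at a steady push of about 16–17 N and came free after about 30 mm. It dropped out by about 43 mm. Sideways force stayed at about 2 N or less. The arm gave a little under load: the tool rose about 1 mm and tilted about 0.5°, and this went away once the pin slid freely.
- **Last checks:** the final pictures show the pin in the dish, the punch in its rest, the bystanders in view unmoved, and the gripper clear. The hammer was only partly in view. No check failed. The only disagreement was about 1 pixel between where I expected the punch tip before laying it down and where it appeared.

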